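# Run a train of cell bricks home in the weld rail

### The job

The row of four battery cell bricks stands in the channel of the loading rail. Push the row along the channel as one closed-up train, until the front brick is fully home against the block-shaped end stop and no gaps are left, without picking up or tipping any brick; then press the push button on its box fully down, let go and leave everything else on the bench as it is.

Things in the scene. Friction and masses are not known exactly. Their poses are not given: they have to be found in the camera images.
- rail: fixed straight aluminium loading rail: base plate 75 x 390 x 8 mm, on it a channel 43 mm wide and open at the top, between two side walls 6 mm thick. The walls' tops are 26 mm above the bench, the channel floor 8 mm. Origin: centre of the underside, on the bench. Its y axis runs along the channel; x across it
- stop: fixed dark steel end stop, a block 42 mm wide (across the channel), 20 mm thick (along the channel), 45 mm high, standing in one end of the channel, either the +y or the -y end of the rail (172 mm from the rail's centre). Origin: centre of its underside, on the channel floor; same axes as the rail. The other end has only a white strip 2 mm thick on the floor and is open
- start_top (a point): centre of the top face of the push button: a round dark grey cap, 32 mm diameter, 67 mm above the bench, standing 10 mm out of a fixed black collar of 48 mm diameter, on a grey box 64 x 64 x 45 mm that stands on the robot's side of the rail, left or right. A box of the same size on the other side carries a rotary selector (round base with a bar grip) and is not to be used
- start (a joint): downward travel of the push button: 0 = up, 0.006 m = fully down; it springs back, fully down takes about 5 N
- selector: the like box with the rotary selector, fixed, nothing on it needs touching. Origin: centre of the underside
- brick1: cell brick in the rail, one of four alike that stand touching in a row, in the order brick1 to brick4 towards the rail's +y: four blue cells between black holders, 41 x 41 mm, 70 mm tall, about 0.2 kg, slides in the channel with 1 mm play either side (the whole row takes about 4 to 7 N to push). Origin: centre of its underside
- brick2: cell brick like brick1, number 2 of the row
- brick3: cell brick like brick1, number 3 of the row
- brick4: cell brick like brick1, number 4 of the row
- cell: bystander, leave alone: one loose cell standing upright, 18 mm diameter, 65 mm tall
- spare_brick: bystander, leave alone: a spare brick like those in the rail, standing on the bench
- tape: bystander, leave alone: roll of tape lying flat, 60 mm across, 20 mm high
- driver: bystander, leave alone: screwdriver lying on the bench
- flux: bystander, leave alone: small bottle standing upright, 40 mm diameter, 100 mm tall
- phone: bystander, leave alone: black telephone lying flat, 75 x 150 x 8 mm
There are look-alikes about, which are no part of the job. What is shaped like the brick2 but green or red is not meant.

How it is judged:
By the outcome, as a careful person would: the job done as asked, in the order asked, and still so for the second after the job is handed in, with the robot touching nothing.
It also fails if it takes over 45 s, if anything falls off the work surface, if the arm or the gripper's body presses on something with over 40 N, if the wrist force passes 120 N, or if a joint passes its speed limit or range.

### The arm

A 6-joint arm with a two-finger parallel gripper is mounted at the origin on the work surface. World frame = base frame: x ahead of the robot, y to its left, z up, the work surface at z = 0. Lengths are in m, angles in rad, forces in N, time in s.
With the tool pointing down it reaches from about 0.25 to 0.725 m from the base axis. Payload 9.7 kg.
Tool frame: the origin (TCP) lies on the mounting face of the last link; the fingertips stand 173 mm ahead of it and the grasp point (between the pads) lies 155 mm ahead of it; z points along the fingers, y is the line along which they close (so a half turn about z gives the same grasp; the last joint's range is limited). The gripper opens to 85 mm and grips with 20 to 120 N. Pads are 22 mm wide; open, the fingers measure 114 mm over their backs; the gripper's body (76 mm by 85 mm) begins 54 mm behind the grasp point. The pads swing forward as they close: fully open they stand 13 mm farther back than shut.
Start: joints at [1.112, 0.087, 0.176, 1.66, 0, 1.571], TCP at [0.244, 0.493, 0.405] pointing down, gripper open.
Joint ranges: [-3.13, 3.13], [-0.85, 1.81], [-1.15, 1.24], [-2.2, 2.28], [-1.44, 1.52], [-3.14, 3.14]. Speed limits (rad/s): [2.22, 2.22, 2.57, 3.14, 3.14, 3.14].

### API

Orientations are given as a rotation vector (axis times angle).
In Python, from bench import ctrl gives the robot as it stands.
- The arm moves only by the shell command python3 -m pendant 'ROWS' [FORCE]. ROWS is JSON, one flat list of numbers, 5 for each row, row after row: the shift along the tool's x, y, z in cm, then the turn about the tool's z in rad, then the finger opening in cm, from 0 to 8.54. In form: [x, y, z, yaw, gripper, x, y, z, yaw, gripper, ...]. A call has 1 to 12 rows; each row shifts and turns the commanded pose from where the row before left it, along the tool's axes as they then stand; what a row does not reach is not made up. A row lasts 1/10 s, in which the tool goes at most 50 mm and 8.59 degrees, less where a joint would pass 70% of its speed; a pose out of reach is approached as far as the arm can. A call is refused whole if a number of a shift passes 5 or a number of a turn 0.15, either way. A call with a gripper value outside its range is refused whole. The fingers move at their own pace and stop on an object; FORCE is the grip in N (left out, the last holds). Time passes only in rows, so rows that do not move let the fingers close. It gives the time, the measured TCP pose, the force and the opening at its end, in the units of the state.
- ctrl.get_obs(): the state, without advancing time (a new reading comes with each control period).
- ctrl.read_camera(name): name is "scene" or "top" or "wrist"; returns the picture (420x560x3 uint8, red, green, blue); there is no depth.
- ctrl.camera_info(name): a dict with "fx", "fy", "cx", "cy" (pixels), "rvec" (rotation vector, rad) and "tvec" (3), from world to camera coordinates, as OpenCV has them. Camera axes: x right, y down, z forward; pixel columns grow to the right and rows downward; lengths in m; the calibration is good to about 2 mm. A picture is of the moment at which its call begins: read the wrist's pose just before it. camera_info takes no time and is no camera call; for the wrist camera it gives the pose at the moment of the call.
- ctrl.finish_job(): hands the job in, once; it reports no verdict.
The state is a dict: "time": time; "joints": joint angles; "qd": joint speeds; "effort": joint torques, N m; "tool_pos": TCP position; "orientation": TCP orientation; "force": force on the tool from outside, world axes, zero at the start; "torque": the same for the moment, N m; "gripper_width": finger opening in m.
Only numpy, scipy, OpenCV 4.12 (cv2) and the standard library are available. Lean on these libraries where they do the work, as an engineer would, in place of code of your own. Each camera call takes 0.05 s, during which the arm holds its last target. There are 200 camera calls.

## Working session

There is one attempt and no reset: what is moved stays moved. The work goes in short steps, Python scripts to look and compute and a shell command to move; the robot and the scene stay as the last step left them, time stands still between calls to the robot, and variables do not carry over. Pictures are saved under pics/ and viewed, on a budget of 10 in all, crops included, one or two more only if the job needs it, and the job is handed in when it is done.

```bash
mkdir -p pics
cat > h.py <<'E'
import numpy as np, cv2
from bench import ctrl
def ray(ci,u,v):
    R=cv2.Rodrigues(np.array(ci["rvec"],float))[0];t=np.array(ci["tvec"],float)
    d=R.T@np.array([(u-ci["cx"])/ci["fx"],(v-ci["cy"])/ci["fy"],1.]);return -R.T@t,d
def onz(ci,u,v,z):
    o,d=ray(ci,u,v);return o+d*(z-o[2])/d[2]
def pix(ci,p):
    R=cv2.Rodrigues(np.array(ci["rvec"],float))[0];q=R@np.array(p)+np.array(ci["tvec"]);return q[0]/q[2]*ci["fx"]+ci["cx"],q[1]/q[2]*ci["fy"]+ci["cy"]
def snap(n,f):
    ci=ctrl.camera_info(n);im=ctrl.read_camera(n);cv2.imwrite(f"pics/{f}.png",im[:,:,::-1].copy());return ci,im
E
python3 - <<'E'
from h import *
for n in("top","scene"):
    ci,_=snap(n,n);print(n,ci)
o=ctrl.get_obs();print(o)
E
```

```text
top {'fx': 541.4587211548379, 'fy': 541.4587211548379, 'cx': 282.4721061632805, 'cy': 217.5981184614615, 'rvec': array([ 2.15236658, -2.13037382,  0.18773012]), 'tvec': array([-0.10823366,  0.6105981 ,  1.30463321])}
scene {'fx': 409.19015434423756, 'fy': 409.19015434423756, 'cx': 272.85166461550244, 'cy': 214.13082835950058, 'rvec': array([ 1.02692825,  2.31027139, -1.15178663]), 'tvec': array([ 0.45242819, -0.16086995,  1.25937715])}
{'time': 0.1, 'joints': array([ 1.11199618e+00,  8.74216727e-02,  1.75219890e-01,  1.65978961e+00,
       -8.70221298e-06,  1.57079358e+00]), 'qd': array([-0.00039713, -0.00189753,  0.00210993,  0.00131144,  0.00016021,
        0.00231718]), 'effort': array([-1.57426111e-04, -5.21560800e+01,  4.65653586e+01,  1.58680254e-02,
       -8.37774223e-06,  9.58219232e-06]), 'tool_pos': array([0.24358504, 0.49312959, 0.40404806]), 'orientation': array([-7.14313082e-01, -3.05903640e+00,  1.83097707e-03]), 'force': array([ 0.2261922 ,  0.14193409, -0.28764955]), 'torque': array([ 0.00777303, -0.02728845, -0.06295406]), 'gripper_width': 0.08521479139786911}
```

View pics/top.png

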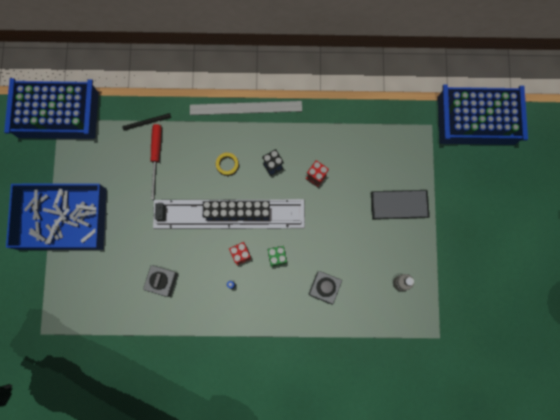

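View pics/scene.png

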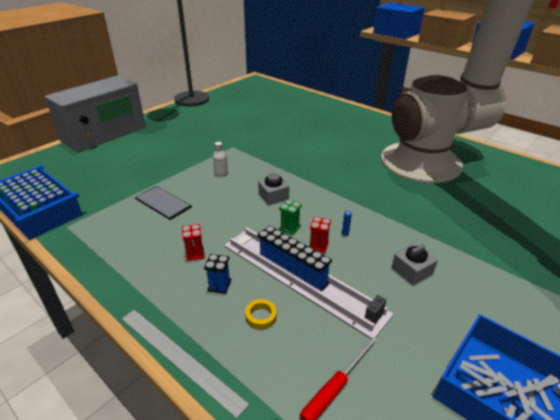

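The top view shows the rail at pixel rows 199–228 and columns 153–304. The stop is at its left end (160,212), and the row of bricks spans columns 203–271. The push button is at (326,287), and the selector, with its bar grip, is at (160,281). There are red and green decoys between the rail and the robot.

Run:
```python
from h import *
ci=ctrl.camera_info("top");im=cv2.imread("pics/top.png")
for n,u,v,z in [("button",326,287,.067),("base",282,217,0),("stop",160,212,.053),("rowL",203,211,.078),("rowR",271,211,.078),("green",277,256,.07),("red",240,253,.07),("cell",231,285,.065),("flux",404,282,.1)]:
    print(n,onz(ci,u,v,z).round(4))
# rail: bright mask
g=cv2.cvtColor(im,cv2.COLOR_BGR2HSV);roi=np.zeros(g.shape[:2],np.uint8);roi[190:240,140:315]=1
m=((g[...,1]<45)&(g[...,2]>110)&(roi>0)).astype(np.uint8)
r=cv2.minAreaRect(cv2.findNonZero(cv2.morphologyEx(m,cv2.MORPH_OPEN,np.ones((2,2)))));b=cv2.boxPoints(r);print(r);
for p in b: print(p,onz(ci,*p,.01).round(4))
x=im[185:305,145:345];cv2.imwrite("pics/c.png",cv2.resize(x,None,fx=4,fy=4,interpolation=cv2.INTER_CUBIC))
```

```text
button [ 0.4397 -0.2089  0.067 ]
base [ 0.6216 -0.1013  0.    ]
stop [0.622  0.2039 0.053 ]
rowL [0.6214 0.0934 0.078 ]
rowR [ 0.6233 -0.0733  0.078 ]
green [ 0.5135 -0.0893  0.07  ]
red [0.5198 0.001  0.07  ]
cell [0.4424 0.0214 0.065 ]
flux [ 0.4521 -0.391   0.1   ]
((228.0, 215.5), (49.0, 174.0), 90.0)
[141. 191.] [0.6841 0.2649 0.01  ]
[315. 191.] [ 0.6895 -0.1864  0.01  ]
[315. 240.] [ 0.5611 -0.1863  0.01  ]
[141. 240.] [0.5563 0.2583 0.01  ]
```

View pics/c.png

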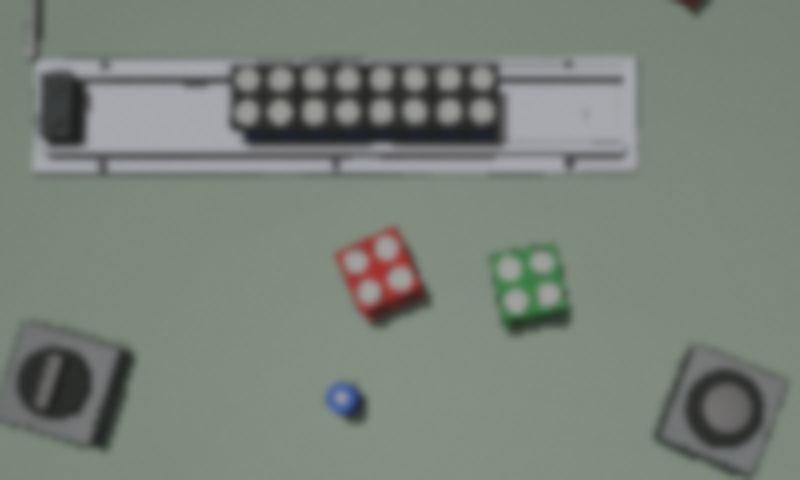

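The crop shows the rail's corners at crop x 33–635 and y 58–172, and the brick tops at x 232–499 and y 64–130. The stop is at x 42–86, and the button cap's centre is at (724,407).

Run:
```python
from h import *
ci=ctrl.camera_info("top")
f=lambda u,v,z:onz(ci,u/4+145-.375,v/4+185-.375,z).round(4)
for n,u,v,z in [("rail tl",35,58,.008),("bl",33,172,.008),("tr",635,57,.008),("br",637,170,.008),("row l top",232,64,.078),("row l bot",232,130,.078),("row r top",498,64,.078),("row r bot",498,130,.078),("button",724,407,.067),("stop tl",42,72,.053),("stop br",86,145,.053),("stop floor br",86,145,.008)]: print(n,f(u,v,z))
o=ctrl.get_obs();R=cv2.Rodrigues(o["orientation"])[0];print(R.round(3))
```

```text
rail tl [0.6634 0.2324 0.008 ]
bl [0.5889 0.2301 0.008 ]
tr [ 0.6686 -0.1563  0.008 ]
br [ 0.5945 -0.1578  0.008 ]
row l top [0.6473 0.0952 0.078 ]
row l bot [0.6061 0.0938 0.078 ]
row r top [ 0.6492 -0.0684  0.078 ]
row r bot [ 0.608  -0.0689  0.078 ]
button [ 0.4412 -0.208   0.067 ]
stop tl [0.6457 0.2171 0.053 ]
stop br [0.5998 0.1876 0.053 ]
stop floor br [0.6068 0.1969 0.008 ]
[[-0.897  0.443 -0.001]
 [ 0.443  0.897 -0.001]
 [-0.    -0.001 -1.   ]]
```

Rail centre is about (0.629, 0.037), and its y axis is turned about 0.013 rad from world y, with the stop at +y. The rear face of the row is at y≈-0.069, so it needs about 104 mm of push. I'll use the closed fingers with tool x along the channel, entering at (0.631, -0.108).

```bash
python3 -m pendant '[-4,-2.45,0,0,0,-4,-2.45,0,0,0,-4,-2.45,0,0,0,-4,-2.45,0,0,0,-4,-2.45,0,0,0,-4,-2.45,0,0,0,-4,-2.45,0,0,0,-4,-2.45,0,0,0,-4,-2.45,0,0,0,-4,-2.45,0,0,0,-4,-2.45,0,0,0,-4,-2.45,0,0,0]' 60
python3 -m pendant '[-4,-2.45,0,0,0,-4,-2.45,0,0,0,-4,-2.45,0,0,0,0,0,0,0.15,0,0,0,0,0.15,0,0,0,0,0.15,0,0,0,0,0.15,0,0,0,0,0.15,0,0,0,0,0.15,0,0,0,0,0.15,0,0,0,0,0.05,0,0,0,0,0,0]'
cat > go.py <<'E'
from h import *
import sys
o=ctrl.get_obs();R=cv2.Rodrigues(o["orientation"])[0]
t=np.array([float(a) for a in sys.argv[1:4]])
print(o["time"],o["tool_pos"].round(4),"shift cm",(R.T@(t-o["tool_pos"])*100).round(2),"toolx",R[:,0].round(3),"tooly",R[:,1].round(4),"toolz",R[:,2].round(3),o["gripper_width"],o["force"].round(1),o["joints"].round(2))
E
python3 go.py .631 -.108 .30
```

```text
time: 1.3
tool_pos: [0.5444, 0.015, 0.4044]
orientation: [-0.715, -3.059, -0.0]
force: [-0.0, 1.3, 0.6]
gripper_width: -0.0001
time: 2.5
tool_pos: [0.6188, -0.1021, 0.4042]
orientation: [-2.208, -2.234, 0.001]
force: [-0.1, -0.1, 0.1]
gripper_width: -0.0001
2.5 [ 0.6188 -0.1021  0.4042] shift cm [-0.6   1.22 10.42] toolx [-0.011  1.     0.   ] tooly [ 9.999e-01  1.140e-02 -8.000e-04] toolz [-0.001  0.    -1.   ] -7.034003826526707e-05 [-0.1 -0.1  0.1] [-0.16  0.28  0.4   1.69  0.    1.4 ]
```

```bash
python3 -m pendant '[-0.3,0.6,3.5,0,0,-0.3,0.6,3.5,0,0,0,0,3.4,0,0,0,0,0,0,0]'
python3 go.py .631 -.108 .30
python3 - <<'E'
from h import *
ci,_=snap("wrist","w1")
c,t=snap("top","t2")
print([pix(ci,p) for p in [(.631,-.108,.008),(.6285,-.069,.078),(.6288,.037,.008),(.4412,-.208,.067)]], ray(ci,280,210))
E
```

```text
time: 2.9
tool_pos: [0.6299, -0.1078, 0.2951]
orientation: [-2.201, -2.231, 0.008]
force: [-0.5, -0.5, -1.2]
gripper_width: -0.0003
2.9 [ 0.6299 -0.1078  0.2951] shift cm [-0.02  0.11 -0.49] toolx [-0.014  1.     0.002] tooly [ 0.9999  0.0136 -0.0085] toolz [-0.009  0.001 -1.   ] -0.00029660505041999004 [-0.5 -0.5 -1.2] [-0.17  0.29  0.2   1.49 -0.    1.39]
[(np.float64(282.9182717219311), np.float64(205.1735844422765)), (np.float64(279.88601911287157), np.float64(175.3132004008821)), (np.float64(283.4964528636336), np.float64(-22.845530776424624)), (np.float64(-3.5221043537260925), np.float64(370.46411793762013))] (array([ 0.62863375, -0.02460341,  0.26417863]), array([ 0.00106887, -0.32209508, -0.94671577]))
```

View pics/w1.png

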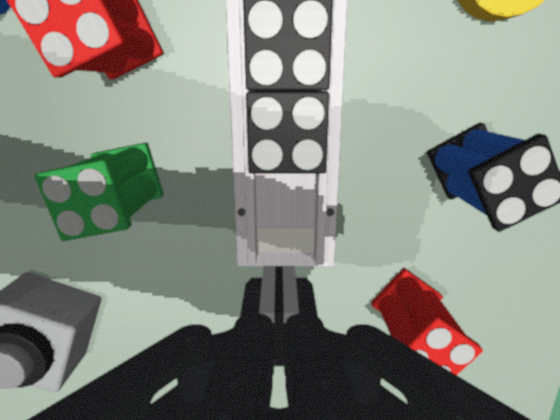

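The wrist view shows the row's rear top edge at row 173, columns 247–329. The channel floor is visible at columns 256–316 around row 220, and the button is at lower left. Checking the lateral offset.

```bash
python3 - <<'E'
from h import *
ci=ctrl.camera_info("wrist")
for n,u,v,z in [("rearL",248,173,.078),("rearR",329,173,.078),("floorL",256,225,.008),("floorR",317,225,.008),("endL",237,265,.008),("endR",333,265,.008),("button",12,362,.067)]: print(n,onz(ci,u,v,z).round(4))
E
python3 go.py .633 -.108 .195
```

```text
rearL [ 0.6141 -0.0698  0.078 ]
rearR [ 0.6572 -0.0692  0.078 ]
floorL [ 0.6139 -0.1266  0.008 ]
floorR [ 0.6604 -0.126   0.008 ]
endL [ 0.5986 -0.1608  0.008 ]
endR [ 0.6746 -0.1598  0.008 ]
button [ 0.4515 -0.2054  0.067 ]
3.0 [ 0.6307 -0.1079  0.3011] shift cm [-1.000e-02  2.400e-01  1.061e+01] toolx [-0.013  1.     0.   ] tooly [ 9.999e-01  1.310e-02 -9.000e-04] toolz [-0.001  0.    -1.   ] 0.0002786140278491164 [-0.2 -0.  -0. ] [-0.17  0.29  0.21  1.49 -0.    1.39]
```

```bash
python3 -m pendant '[0,0.24,3,0,0,0,0,3,0,0,0,0,2.5,0,0,0,0,1,0,0,0,0,1.1,0,0,0,0,0,0,0,0,0,0,0,0]'
python3 go.py .632 -.085 .195
python3 - <<'E'
from h import *
ci,_=snap("wrist","w2")
E
```

```text
time: 3.7
tool_pos: [0.6337, -0.108, 0.1962]
orientation: [2.207, 2.234, 0.002]
force: [0.3, 0.1, 0.8]
gripper_width: 0.0002
3.7 [ 0.6337 -0.108   0.1962] shift cm [ 2.3  -0.14  0.12] toolx [-0.012  1.    -0.   ] tooly [0.9999 0.0121 0.0018] toolz [ 0.002 -0.    -1.   ] 0.0001809992672330768 [0.3 0.1 0.8] [-0.17  0.32  0.05  1.29 -0.    1.39]
```

View pics/w2.png

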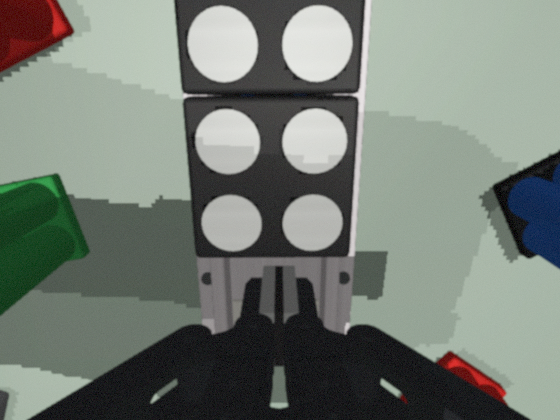

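The fingers (column 279) sit in the channel (centre about 276), behind the rear brick, with side clearance. Pushing gently.

```bash
R='0.3,0,0,0,0'; python3 -m pendant '[0.5,-0.1,0.1,0,0,0.5,0,0,0,0,0.5,0,0,0,0,0.4,0,0,0,0,0.3,0,0,0,0,0.3,0,0,0,0,0.3,0,0,0,0,0.3,0,0,0,0,0.3,0,0,0,0,0.3,0,0,0,0,0.3,0,0,0,0,0.3,0,0,0,0]'
python3 -m pendant '[0.3,0,0,0,0,0.3,0,0,0,0,0.3,0,0,0,0,0.3,0,0,0,0,0.3,0,0,0,0,0.3,0,0,0,0,0.3,0,0,0,0,0.3,0,0,0,0,0.3,0,0,0,0,0.3,0,0,0,0,0.3,0,0,0,0,0.3,0,0,0,0]'
python3 go.py .629 .024 .195
```

```text
time: 4.95
tool_pos: [0.6317, -0.0655, 0.1937]
orientation: [2.208, 2.233, -0.002]
force: [0.7, -5.7, 0.3]
gripper_width: -0.0001
time: 6.15
tool_pos: [0.6313, -0.0295, 0.1937]
orientation: [2.208, 2.233, -0.002]
force: [-0.0, -5.7, 0.5]
gripper_width: 0.0002
6.15 [ 0.6313 -0.0295  0.1937] shift cm [ 5.35 -0.17 -0.14] toolx [-0.011  1.    -0.002] tooly [9.999e-01 1.110e-02 1.000e-04] toolz [ 0.    -0.002 -1.   ] 0.00017977389073126063 [-0.  -5.7  0.5] [-0.05  0.3   0.01  1.28 -0.    1.51]
```

```bash
python3 -m pendant '[0.35,0,0,0,0,0.35,0,0,0,0,0.35,0,0,0,0,0.35,0,0,0,0,0.35,0,0,0,0,0.35,0,0,0,0,0.35,0,0,0,0,0.35,0,0,0,0,0.3,0,0,0,0,0.3,0,0,0,0,0.3,0,0,0,0,0.3,0,0,0,0]'
python3 -m pendant '[0.2,0,0,0,0,0.2,0,0,0,0,0.1,0,0,0,0,0.1,0,0,0,0,0.1,0,0,0,0]'
python3 -m pendant '[0.1,0,0,0,0,0.1,0,0,0,0]'
python3 go.py .629 .024 .195
```

```text
time: 7.35
tool_pos: [0.6308, 0.0105, 0.1937]
orientation: [2.208, 2.233, -0.002]
force: [0.3, -5.3, 0.5]
gripper_width: 0.0004
time: 7.85
tool_pos: [0.6307, 0.0174, 0.1937]
orientation: [2.208, 2.233, -0.002]
force: [-0.4, -5.5, -0.2]
gripper_width: -0.0
time: 8.05
tool_pos: [0.6307, 0.0194, 0.1937]
orientation: [2.208, 2.233, -0.002]
force: [0.2, -5.6, 1.0]
gripper_width: -0.0002
8.05 [0.6307 0.0194 0.1937] shift cm [ 0.46 -0.16 -0.13] toolx [-0.011  1.    -0.002] tooly [ 0.9999  0.011  -0.    ] toolz [-0.    -0.002 -1.   ] -0.00015172478734997027 [ 0.2 -5.6  1. ] [ 0.03  0.3   0.01  1.28 -0.    1.59]
```

```bash
python3 -m pendant '[0.1,0,0,0,0,0.1,0,0,0,0]'; python3 -m pendant '[0.1,0,0,0,0]';python3 -m pendant '[0.1,0,0,0,0]';python3 -m pendant '[0.05,0,0,0,0]'
```

```text
time: 8.25
tool_pos: [0.6307, 0.0214, 0.1937]
orientation: [2.208, 2.233, -0.002]
force: [0.3, -5.1, 0.8]
gripper_width: 0.0003
time: 8.35
tool_pos: [0.6307, 0.0222, 0.1937]
orientation: [2.208, 2.232, -0.003]
force: [0.3, -12.1, 1.3]
gripper_width: -0.0003
time: 8.45
tool_pos: [0.6307, 0.0225, 0.1938]
orientation: [2.208, 2.23, -0.005]
force: [0.4, -18.2, 0.2]
gripper_width: 0.0001
time: 8.55
tool_pos: [0.6307, 0.0226, 0.1938]
orientation: [2.208, 2.229, -0.006]
force: [-0.0, -18.3, 0.6]
gripper_width: 0.0003
```

Contact is firm at y=0.0226, and the force jumped from 5.5 to 18 N. Backing off straight, lifting, then checking.

```bash
python3 -m pendant '[-0.2,0,0,0,0,-0.3,0,0,0,0,-0.8,0,0,0,0,-1,0,0,0,0,-1,0,0,0,0,-1,0,0,0,0,0,0,-3,0,0,0,0,-4,0,0,0,0,-4,0,0,0,0,-4,0,0,0,0,0,0,0]'
python3 go.py .6288 .12 .30
python3 - <<'E'
from h import *
c,_=snap("wrist","w3");c2,t=snap("top","t3");c3,s=snap("scene","s3")
a=cv2.resize(t[185:235,140:310,::-1],None,fx=4,fy=4,interpolation=cv2.INTER_CUBIC)
b=cv2.resize(s[210:340,215:405,::-1],None,fx=3,fy=3,interpolation=cv2.INTER_CUBIC)
z=np.zeros((a.shape[0]+b.shape[0],680,3),np.uint8);z[:a.shape[0],:a.shape[1]]=a;z[a.shape[0]:,:b.shape[1]]=b;cv2.imwrite("pics/chk.png",z)
E
```

```text
time: 9.65
tool_pos: [0.6316, -0.0192, 0.3503]
orientation: [2.204, 2.229, 0.01]
force: [0.0, 0.3, 0.4]
gripper_width: 0.0003
9.65 [ 0.6316 -0.0192  0.3503] shift cm [13.92 -0.17  5.03] toolx [-0.011  1.    -0.   ] tooly [0.9999 0.0115 0.0091] toolz [ 0.009 -0.    -1.   ] 0.00027090194493775666 [0.  0.3 0.4] [-0.03  0.27  0.28  1.57  0.    1.53]
```

View pics/chk.png

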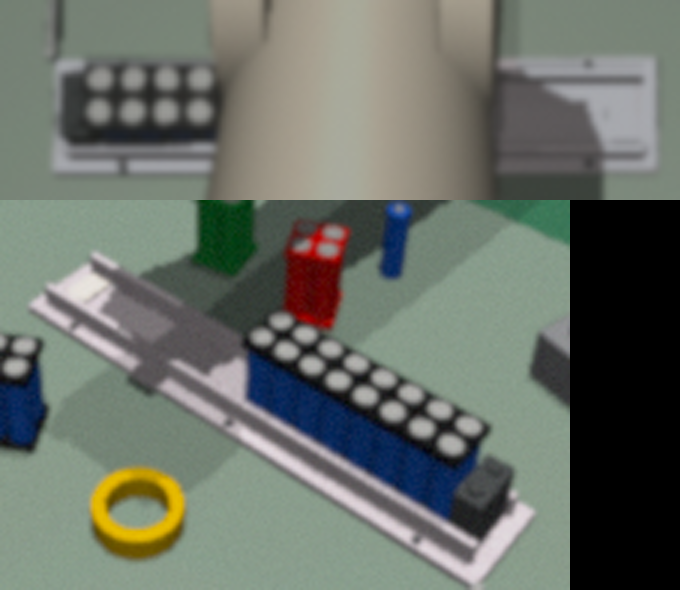

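The row is closed up, upright and against the stop in both views. Next, go above the button.

```bash
python3 -m pendant '[-3,-3.1,0,0,0,-3,-3.1,0,0,0,-3,-3.1,0,0,0,-3,-3.1,0,0,0,-3,-3.1,0,0,0,-3,-3.1,0,0,0,0,0,2.5,0,0,0,0,2.5,0,0,0,0,0,0,0,0,0,0,0,0,0,0,0,0,0]'
python3 go.py .4412 -.208 .255
python3 - <<'E'
from h import *
c,w=snap("wrist","w4");c2,t=snap("top","t4")
a=cv2.resize(t[185:235,140:310,::-1],None,fx=3.29,fy=3.29,interpolation=cv2.INTER_CUBIC)[:,:560]
cv2.imwrite("pics/chk2.png",np.vstack([w[:,:,::-1],a]));np.save("c4.npy",np.r_[c["rvec"],c["tvec"],c["fx"],c["fy"],c["cx"],c["cy"]]);print(pix(c,(.4412,-.208,.067)))
E
```

```text
time: 10.9
tool_pos: [0.4476, -0.2006, 0.2945]
orientation: [2.207, 2.235, 0.0]
force: [-0.9, 0.8, 0.7]
gripper_width: -0.0
10.9 [ 0.4476 -0.2006  0.2945] shift cm [-0.73 -0.66  3.95] toolx [-0.012  1.    -0.   ] tooly [9.999e-01 1.250e-02 6.000e-04] toolz [ 0.001 -0.    -1.   ] -3.444178094041881e-05 [-0.9  0.8  0.7] [-0.42 -0.07 -0.19  1.45  0.    1.14]Traceback (most recent call last):
  File "<stdin>", line 4, in <module>
    return _nx.concatenate(arrs, 0, dtype=dtype, casting=casting)
           ~~~~~~~~~~~~~~~^^^^^^^^^^^^^^^^^^^^^^^^^^^^^^^^^^^^^^^
ValueError: all the input array dimensions except for the concatenation axis must match exactly, but along dimension 1, the array at index 0 has size 560 and the array at index 1 has size 559
```

Run:
```python
from h import *
w=cv2.imread("pics/w4.png");t=cv2.imread("pics/t4.png")
a=cv2.resize(t[185:235,140:310],(560,165),interpolation=cv2.INTER_CUBIC)
cv2.imwrite("pics/chk2.png",np.vstack([w,a]));c=ctrl.camera_info("wrist");print(pix(c,(.4412,-.208,.067)))
```

```text
(np.float64(266.1072477480536), np.float64(247.4955064274634))
```

View pics/chk2.png

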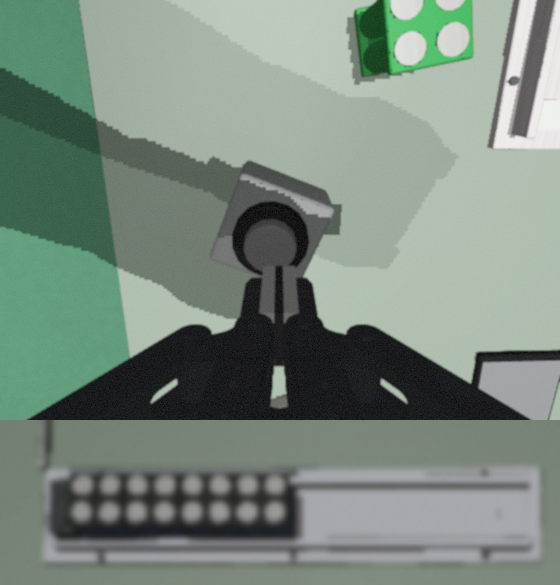

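The top strip shows all four bricks tight against the stop. In the wrist view the cap centre is at (270,245), against a predicted (266,247), so it agrees to about 2 mm. Centring and descending.

```bash
python3 -m pendant '[-0.74,-0.46,1,0,0,0,0,2,0,0,0,0,1.5,0,0,0,0,0,0,0,0,0,0,0,0]'
python3 -m pendant '[0,0,0.2,0,0,0,0,0.2,0,0,0,0,0.2,0,0]';python3 -m pendant '[0,0,0.2,0,0,0,0,0.1,0,0]'; python3 -m pendant '[0,0,0.2,0,0]'
```

```text
time: 11.5
tool_pos: [0.4427, -0.2082, 0.2486]
orientation: [-2.208, -2.234, 0.0]
force: [0.7, 0.2, 0.4]
gripper_width: 0.0003
time: 11.8
tool_pos: [0.443, -0.2081, 0.243]
orientation: [2.208, 2.234, 0.0]
force: [0.2, -0.3, -0.4]
gripper_width: -0.0002
time: 12.0
tool_pos: [0.4429, -0.2081, 0.2397]
orientation: [2.208, 2.235, 0.0]
force: [-1.2, -0.4, 2.2]
gripper_width: 0.0
time: 12.1
tool_pos: [0.4429, -0.2081, 0.2379]
orientation: [2.208, 2.235, 0.0]
force: [-1.7, 0.4, 2.1]
gripper_width: 0.0003
```

```bash
python3 -m pendant '[0,0,0.2,0,0]';python3 -m pendant '[0,0,0.1,0,0]'; python3 -m pendant '[0,0,0.1,0,0]'; python3 -m pendant '[0,0,0.1,0,0]'
```

```text
time: 12.2
tool_pos: [0.4429, -0.2081, 0.2358]
orientation: [2.208, 2.234, 0.0]
force: [-1.4, 0.7, 3.4]
gripper_width: 0.0002
time: 12.3
tool_pos: [0.4429, -0.2081, 0.2348]
orientation: [2.208, 2.234, 0.0]
force: [-0.7, 1.2, 4.7]
gripper_width: -0.0001
time: 12.4
tool_pos: [0.4429, -0.2081, 0.2343]
orientation: [2.208, 2.234, 0.0]
force: [-3.2, 2.1, 15.3]
gripper_width: -0.0002
time: 12.5
tool_pos: [0.4429, -0.2081, 0.2341]
orientation: [2.207, 2.234, 0.001]
force: [-5.8, 4.1, 22.5]
gripper_width: -0.0
```

The button bottomed out: TCP at 0.234 and the force jumped from 4.7 to 22 N. Holding briefly, then releasing upward.

```bash
python3 -m pendant '[0,0,0,0,0,0,0,0,0,0,0,0,-0.3,0,0,0,0,-1,0,0,0,0,-3,0,0,0,0,-4,0,0,0,0,-4,0,0,0,0,0,0,0,0,0,0,0,0,0,0,0,0,0]'
python3 - <<'E'
from h import *
c2,t=snap("top","t5");c3,s=snap("scene","s5")
cv2.imwrite("pics/fin.png",cv2.resize(np.hstack([t[80:350,:450],s[120:390,130:430]])[:,:,::-1],None,fx=1.06,fy=1.06))
o=ctrl.get_obs();print(o["force"].round(1),o["time"])
E
```

```text
time: 13.5
tool_pos: [0.4427, -0.2081, 0.3546]
orientation: [-2.207, -2.234, 0.001]
force: [0.3, -0.2, -0.2]
gripper_width: 0.0002
[-0.3  0.1 -1.3] 13.6
```

View pics/fin.png

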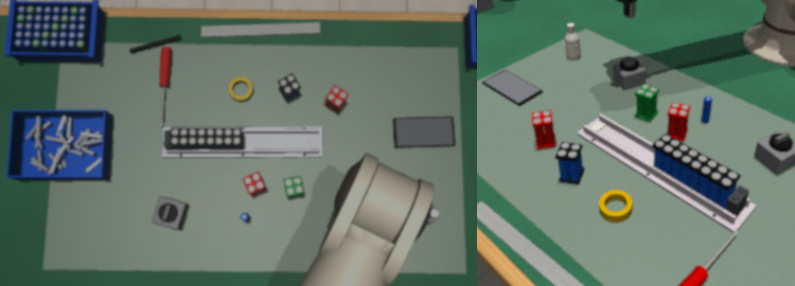

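The final views show the row against the stop with all bricks upright. Everything else is where it was, and the arm is clear of it all.

```bash
python3 -c "from bench import ctrl;print(ctrl.finish_job())"
```

```text
the job is handed in; nothing more can be done
None
```

The four bricks are home against the end stop as one closed-up row, the push button has been pressed fully down and released, and the job is handed in.

- **Row:** I pushed low in the channel with the closed fingers for about 102 mm, against a steady 5.5 N or so. At the stop the force rose to 18 N and the arm stopped moving. The top and scene pictures show the row against the stop, upright, with no gaps I could see.
- **Button:** after about 6 mm of travel the force jumped from 4.7 N to 22 N, so it was at the bottom. I held it for 0.2 s and lifted clear.
- **At hand-in:** 13.6 s on the clock, and the robot was touching nothing. The loose items looked unmoved. The flux bottle is mostly hidden behind the arm in the last top view, but it is upright in the scene view.
- **Disagreements:** the first wrist view, taken while the arm was still settling, put the channel and button 6–10 mm away from the top view. I reconciled the channel before the descent, and a settled close look put the button within about 2 mm of the top view.

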